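Load pressed clay blanks from the catch tray into their setters

TASK

Take the three clay blanks (square-ended, round-ended and pointed) out of the sloping catch tray and put each one into the setter whose pocket has its shape, lying flat and fully home on the pocket floor, and let go. The clay is unfired: lower each blank to its pocket and let it drop no more than a finger's width. Leave everything else on the table where it is.

Things in the scene. Friction and masses are not known exactly. Their poses are not given: they have to be found in the camera images.
- catch_tray: steel tray, 290 mm wide, 156 mm up the slope, sloping 0.47 rad. Origin on the table under the middle of its lower lip; y points horizontally up-slope, z up. Slope surface starts at the lip, 30 mm up; lip and side walls stand 20 mm over it. Three lanes at x = -85, 0, 85 mm, each between two ribs 6 mm high, 49 mm apart. Behind, a conveyor with a blue hood from y = 220 mm, 209 mm high
- square_blank: pressed unfired clay blank, a plain bar with square ends: 100 mm long (x), 40 mm wide (y), 28 mm thick (z), about 0.2 kg. Origin at the centre of its underside. It starts in one of the tray's lanes, lying flat on the slope with its length up the slope
- round_blank: pressed unfired clay blank, a bar with half-round ends (radius 20 mm): 100 mm long (x), 40 mm wide (y), 28 mm thick (z), about 0.2 kg. Origin at the centre of its underside. It starts in one of the tray's lanes, lying flat on the slope with its length up the slope
- point_blank: pressed unfired clay blank, a bar with both ends pointed (90-degree points; the middle 60 mm of its length has straight parallel sides): 100 mm long (x), 40 mm wide (y), 28 mm thick (z), about 0.2 kg. Origin at the centre of its underside. It starts in one of the tray's lanes, lying flat on the slope with its length up the slope
- square_pocket (a point): centre of the floor of the pocket shaped for the square-ended blank, in a fixed pale refractory setter 150 x 84 x 26 mm; x along the pocket's length, z up. The pocket is 14 mm deep (setter's top 14 mm above this point) with 4 mm play all round the blank, so a seated blank stands 14 mm proud
- round_pocket (a point): centre of the floor of the pocket shaped for the round-ended blank, in a fixed pale refractory setter 150 x 84 x 26 mm; x along the pocket's length, z up. The pocket is 14 mm deep (setter's top 14 mm above this point) with 4 mm play all round the blank, so a seated blank stands 14 mm proud
- point_pocket (a point): centre of the floor of the pocket shaped for the point-ended blank, in a fixed pale refractory setter 150 x 84 x 26 mm; x along the pocket's length, z up. The pocket is 14 mm deep (setter's top 14 mm above this point) with 4 mm play all round the blank, so a seated blank stands 14 mm proud
- leaf_stack: stack of five pointed leaf tiles, 85 x 40 x 50 mm; not part of the job. Origin at the centre of its underside
- leaf_tile: single thin leaf tile lying flat between tray and setters, 85 x 40 x 10 mm (thinner and shorter than the blanks); not part of the job. Origin at the centre of its underside
- brush: brush lying beyond the setters, about 20 mm high; not part of the job
- scraper: scraper (spatula) lying flat on the right; not part of the job
- jar: glass jar, 72 mm across, 90 mm high; not part of the job. Origin at the centre of its underside
- bowl: plastic bowl, 120 mm across, 55 mm high; not part of the job. Origin at the centre of its underside
- can: aluminium can, 70 mm across, 100 mm high; not part of the job. Origin at the centre of its underside
There are look-alikes about, which are no part of the job. What is shaped like the round_blank but purple is not meant.

How it is judged:
By the outcome, as a careful person would: the job done as asked, in the order asked, and still so for the second after the job is handed in, with the robot touching nothing.
It also fails if it takes over 72 s, if anything falls off the work surface, if the arm or the gripper's body presses on something with over 40 N, if the wrist force passes 120 N, or if a joint passes its speed limit or range.

ROBOT

A 7-joint arm with a two-finger parallel gripper is mounted at the origin on the work surface. World frame = base frame: x ahead of the robot, y to its left, z up, the work surface at z = 0. Lengths are in m, angles in rad, forces in N, time in s.
With the tool pointing down it reaches from about 0.4 to 0.875 m from the base axis. Payload 19.3 kg.
Tool frame: the origin (TCP) lies on the centre line of the jaws, within the pads' length; the fingertips stand 14 mm ahead of it and the grasp point (between the pads) lies 5 mm behind it; y points along the fingers, x is the direction in which the jaws open and shut, and the axes are right-handed (so a half turn about y gives the same grasp; the last joint's range is limited). The gripper opens to 85 mm and grips with 20 to 120 N. Pads are 22 mm wide; open, the fingers measure 114 mm over their backs; the gripper's body (76 mm by 85 mm) begins 54 mm behind the grasp point. The pads swing forward as they close: fully open they stand 13 mm farther back than shut.
Start: joints at [1.189, 0.521, -0.036, 1.599, 0.021, 1.021, -0.113], TCP at [0.192, -0.595, 0.245] pointing down, gripper open.
Joint ranges: [-2.91, 2.91], [-0.3, 2.13], [-1.5, 1.42], [0.17, 2.43], [-1.26, 4.41], [0.16, 1.93], [-2.52, 2.52]. Speed limits (rad/s): [1.89, 1.89, 2.39, 2.39, 3.01, 3.01, 3.01].

INTERFACE

Orientations are given as [roll, pitch, yaw] about the fixed x, y, z axes, in that order (R = Rz(yaw) Ry(pitch) Rx(roll)).
In Python, from workcell import monitor, grab_frame, workorder gives the robot as it stands.
- The arm moves only by the tool drive_tool, never from a script. Its argument "steps" is one flat list of numbers, 5 for each row, row after row: the finger opening in mm, from 0 to 85.4, then the shift along the world's x, y, z in mm, then the turn about the world's z in degrees. In form: [fingers, tx, ty, tz, twist, fingers, tx, ty, tz, twist, ...]. A call has exactly 5 rows; each row shifts and turns the commanded pose from where the row before left it; what a row does not reach is not made up. A row lasts 1/12 s, in which the tool goes at most 41.7 mm and 7.16 degrees, less where a joint would pass 70% of its speed; a pose out of reach is approached as far as the arm can. A call is refused whole if a number of a shift passes 41.7 or a number of a turn 7.16, either way. A call with a gripper value outside its range is refused whole. The fingers move at their own pace and stop on an object; "grip_force" is the grip in N (left out, the last holds). Time passes only in rows, so rows that do not move let the fingers close, or fill a call up. It gives the time, the measured TCP pose, the force and the opening at its end, in the units of the state.
- monitor.observe(): the state, without advancing time (a new reading comes with each control period).
- grab_frame(name): name is "scene" or "top"; returns a dict with "frame" (420x560x3 uint8, red, green, blue), "vertical_fov" (degrees; the focal length in pixels is half the picture's height over the tangent of half this angle, whatever the lens; pixels are square), "cx", "cy" (the principal point, pixels), "xyz" and "orientation" of the camera in the world. Camera axes: x right, y down, z forward; pixel columns grow to the right and rows downward; lengths in m; the calibration is good to about 2 mm. A picture is of the moment at which its call begins. There is no depth.
- workorder.job_done(): hands the job in, once; it reports no verdict.
The state is a dict: "clock": time; "qpos": joint angles; "qd": joint speeds; "joint_efforts": joint torques, N m; "position": TCP position; "tool_rot": TCP orientation; "force": force on the tool from outside, world axes, zero at the start; "moment": the same for the moment, N m; "grip_width": finger opening in m.
Only numpy, scipy, OpenCV 4.12 (cv2) and the standard library are available. Lean on these libraries where they do the work, as an engineer would, in place of code of your own. Each camera call takes 0.05 s, during which the arm holds its last target. There are 200 camera calls.

## Working session

There is one attempt and no reset: what is moved stays moved. The work goes in short steps, Python scripts to look and compute and a tool call to move; the robot and the scene stay as the last step left them, time stands still between calls to the robot, and variables do not carry over. Pictures are saved under pics/ and viewed, about 8 in all and at most 12, crops included, and the job is handed in when it is done.

Besides the shell and the picture viewer there is one more tool, called after "Call:" by a JSON object that holds its "method" and its "body". drive_tool: Moves the arm, as the interface text tells. Its arguments: {"type":"object","properties":{"steps":{"type":"array"},"grip_force":{"type":"number"}},"required":["steps"]}

```bash
ls; mkdir -p pics; python3 - <<'E'
from workcell import monitor, grab_frame
import cv2
print(monitor.observe())
for n in("scene","top"):
    f=grab_frame(n); cv2.imwrite(f"pics/{n}0.png",f["frame"][:,:,::-1]); print(n,{k:v for k,v in f.items() if k!="frame"})
E
```

```text
pics
{'clock': 0.0, 'qpos': array([ 1.18876167,  0.52203979, -0.0362995 ,  1.59999046,  0.02118368,
        1.02107597, -0.11275009]), 'qd': array([-1.02434245e-03, -2.21048252e-04, -6.14336992e-04, -1.64879377e-03,
        7.25803905e-04, -5.73989671e-05, -8.84746458e-04]), 'joint_efforts': array([-4.34926123e-04, -9.27112341e+01,  1.98010348e+00, -3.69932091e+01,
        1.79990230e-02,  8.38824199e-03, -4.56200496e-05]), 'position': array([ 0.19161407, -0.59457705,  0.24471624]), 'tool_rot': array([-1.57087566e+00,  1.12639739e-03, -1.25895482e+00]), 'force': array([ 0.57970109, -0.11869508,  0.52649961]), 'moment': array([ 0.0048362 ,  0.05399522, -0.02644581]), 'grip_width': 0.08558198189646597}
scene {'vertical_fov': 48.14055039929226, 'cx': 280.87009342265304, 'cy': 210.62767469797748, 'xyz': array([1.14548627, 0.16117871, 1.00325287]), 'orientation': array([-2.53148268,  0.0033725 ,  1.95824264])}
top {'vertical_fov': 48.09964805076129, 'cx': 273.46972053047335, 'cy': 203.99847054601153, 'xyz': array([ 0.32708312, -0.09415042,  1.16908602]), 'orientation': array([-2.96466683,  0.01021092, -1.5927059 ])}
```

View pics/scene0.png

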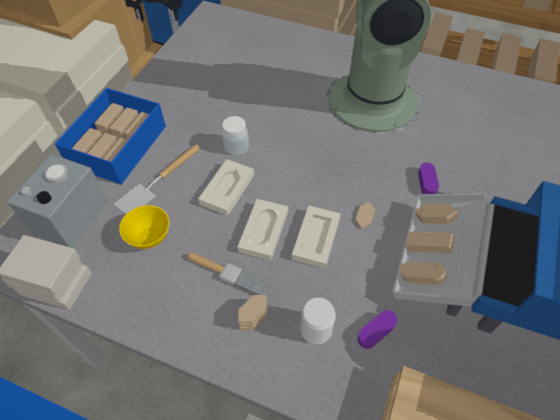

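View pics/top0.png

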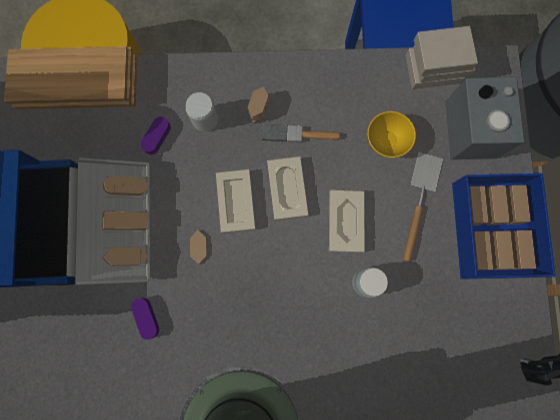

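The top view shows the blanks in the tray: round-ended at (125,185), square at (125,220) and pointed at (125,257). The setters are square at (236,200), round at (288,188) and pointed at (347,221).

Things that could be mistaken for the blanks:
- purple rounds at (155,135) and (145,318)
- leaf tile at (199,247)
- leaf stack at (258,103)
- tiles in the blue bin at (505,220)

I choose the tan blanks in the tray lanes, and check them next in close crops.

```bash
cat > h.py <<'E'
import numpy as np, cv2
from scipy.spatial.transform import Rotation as Ro
from scipy.optimize import least_squares
from workcell import monitor, grab_frame
def cam(f):
    return dict(f=f["frame"].shape[0]/2/np.tan(np.radians(f["vertical_fov"])/2),c=np.array([f["cx"],f["cy"]]),p=np.array(f["xyz"]),R=Ro.from_euler("xyz",f["orientation"]).as_matrix())
def proj(c,P):
    q=(np.atleast_2d(P)-c["p"])@c["R"]; return q[:,:2]/q[:,2:]*c["f"]+c["c"]
def ray(c,uv):
    return c["R"]@np.append((np.array(uv)-c["c"])/c["f"],1)
def onz(c,uv,z):
    d=ray(c,uv); return c["p"]+d*(z-c["p"][2])/d[2]
def tri(c1,u1,c2,u2):
    r=least_squares(lambda P:np.r_[proj(c1,P)[0]-u1,proj(c2,P)[0]-u2],[.5,.1,.1]); return r.x,np.sqrt(np.mean(r.fun**2))
E
python3 - <<'E'
import cv2,numpy as np
t=cv2.imread("pics/top0.png"); s=cv2.imread("pics/scene0.png")
def crop(im,x,y,w,h,k):
    o=cv2.resize(im[y:y+h,x:x+w],None,fx=k,fy=k,interpolation=cv2.INTER_CUBIC)
    for a in range(0,w,10): cv2.line(o,(a*k,0),(a*k,8 if (x+a)%50 else 20),(0,255,255),1)
    for a in range(0,h,10): cv2.line(o,(0,a*k),(8 if (y+a)%50 else 20,a*k),(0,255,255),1)
    return o
a=crop(t,70,150,90,140,4); b=crop(s,390,185,110,125,4)
H=max(a.shape[0],b.shape[0]); pad=lambda o:np.pad(o,((0,H-o.shape[0]),(0,0),(0,0)))
cv2.imwrite("pics/tray.png",np.hstack([pad(a),pad(b)]))
a=crop(t,210,150,160,110,5);cv2.imwrite("pics/setT.png",a)
a=crop(s,190,150,160,120,5);cv2.imwrite("pics/setS.png",a)
E
```

```text
(no output)
```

View pics/tray.png

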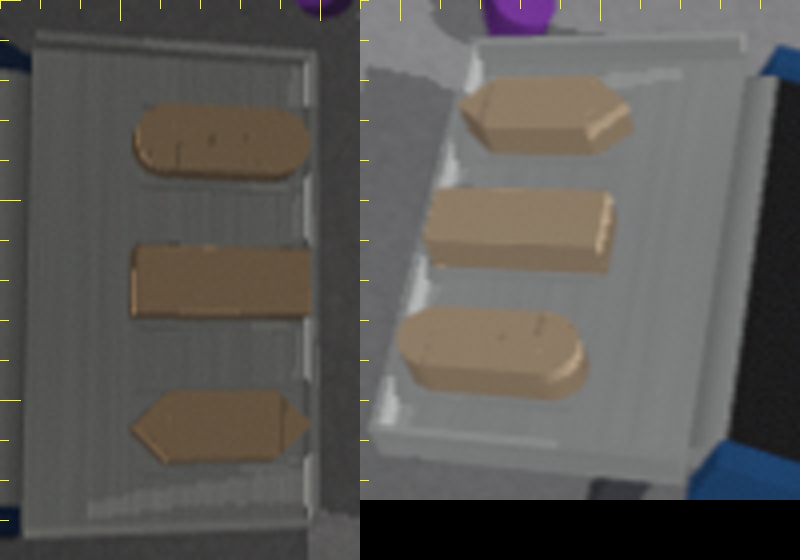

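View pics/setT.png

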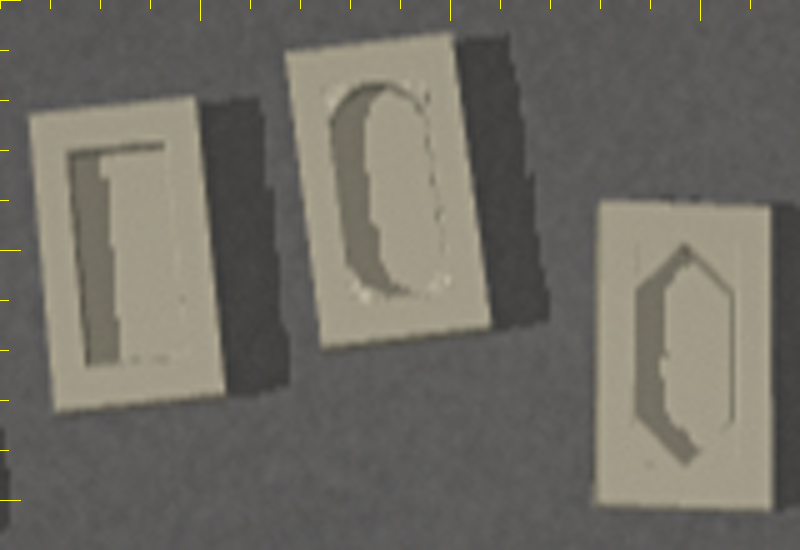

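View pics/setS.png

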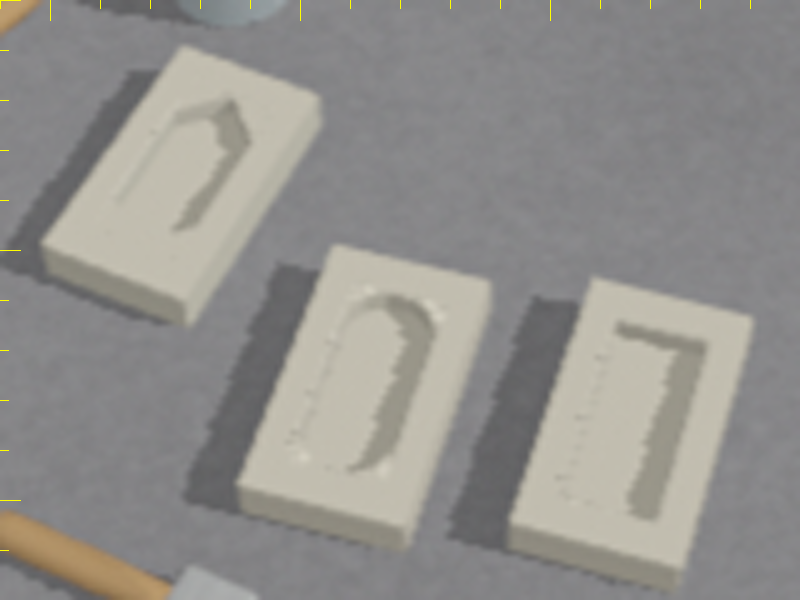

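```bash
cat > fit.py <<'E'
from h import *
def shape(kind):
    if kind=="sq": o=[(50,20),(50,-20),(-50,-20),(-50,20)]
    elif kind=="pt": o=[(50,0),(30,20),(-30,20),(-50,0),(-30,-20),(30,-20)]
    elif kind=="rd":
        a=np.linspace(-np.pi/2,np.pi/2,13); o=[(30+20*np.cos(t),20*np.sin(t)) for t in a]; o+=[(-x,y) for x,y in o]
    else: o=[(75,42),(75,-42),(-75,-42),(-75,42)]
    h=26 if kind=="set" else 28
    return np.array([(x,y,z) for x,y in o for z in(0,h)])/1e3
A=np.linspace(0,2*np.pi,48,endpoint=False); D=np.c_[np.cos(A),np.sin(A)]
def support(frame,seed,th,win=45):
    k=4; im=cv2.resize(frame.astype(np.float32),None,fx=k,fy=k,interpolation=cv2.INTER_CUBIC)
    m=((im[:,:,0]-im[:,:,2])>th).astype(np.uint8)
    m=cv2.morphologyEx(m,cv2.MORPH_OPEN,np.ones((7,7)))
    n,l=cv2.connectedComponents(m); i=l[int(seed[1]*k),int(seed[0]*k)]
    ys,xs=np.nonzero(l==i); p=np.c_[(xs+.5)/k-.5,(ys+.5)/k-.5]
    return (p@D.T).max(0), len(p)/16, (l==i)
def fit(cams,sups,kind,x0,free_pitch):
    V=shape(kind)
    def pts(q): return Ro.from_euler("xyz",[0,q[4] if free_pitch else 0,q[3]]).apply(V)+q[:3]
    def res(q):
        return np.concatenate([((proj(c,pts(q))@D.T).max(0)-s) for c,s in zip(cams,sups)])
    r=least_squares(res,x0,loss="soft_l1",f_scale=.5,x_scale=[.01,.01,.01,.05,.05][:len(x0)])
    return r.x,np.sqrt(np.mean(res(r.x)**2))
E
python3 - <<'E'
from fit import *
F={n:grab_frame(n) for n in("top","scene")}; C=[cam(F[n]) for n in F]
S=dict(sq=((125,220),(428,241)),rd=((125,185),(421,271)),pt=((118,257),(436,213)))
for k,(a,b) in S.items():
    sa=support(F["top"]["frame"],a,16); sb=support(F["scene"]["frame"],b,20)
    p=onz(C[0],a,.08)
    q,e=fit(C,[sa[0],sb[0]],k,[*p,-np.pi/2,.47],True)
    print(k,np.round(q,4),"rms px",round(e,2),"areas",sa[1],sb[1])
    q2,e2=fit(C[:1],[sa[0]],k,[*q],True)if 0 else (0,0)
T=dict(sq=((228,180),(315,262)),rd=((272,190),(257,250)),pt=((338,221),(214,196)))
for k,(a,b) in T.items():
    sa=support(F["top"]["frame"],a,9); sb=support(F["scene"]["frame"],b,9)
    q,e=fit(C,[sa[0],sb[0]],"set",[*onz(C[0],a,.02)[:2],0,0.05],False)
    print("set",k,np.round(q,4),"rms px",round(e,2),"areas",sa[1],sb[1])
# hand-picked setter corners
c5=lambda p,o:(np.array(p)+.5)/5-.5+o
top=dict(sq=[(29,115),(195,97),(224,395),(54,411)],rd=[(286,51),(453,34),(491,327),(320,347)],pt=[(599,200),(771,206),(773,510),(594,505)])
sc=dict(sq=[(683,568),(510,527),(592,279),(752,318)],rd=[(410,530),(240,488),(334,246),(491,284)],pt=[(187,305),(43,243),(183,46),(321,97)])
for k in top:
    P=np.array([tri(C[0],c5(u,(210,150)),C[1],c5(v,(190,150)))[0] for u,v in zip(top[k],sc[k])])
    d=(P[0]+P[1]-P[2]-P[3]); print("corners",k,np.round(P.mean(0),4),"yaw",round(np.arctan2(d[1],d[0]),4))
E
```

```text
sq [ 0.4931  0.2718  0.0547 -1.5617  0.5332] rms px 0.68 areas 810.875 925.875
rd [ 0.5784  0.2735  0.0561 -1.5488  0.495 ] rms px 0.4 areas 744.125 924.1875
pt [ 0.4083  0.2688  0.0553 -1.5544  0.501 ] rms px 0.53 areas 666.8125 706.0
set sq [0.5442 0.0078 0.0028 0.08  ] rms px 0.55 areas 2124.0 2011.0
set rd [ 0.574  -0.1222  0.0031  0.1   ] rms px 0.49 areas 2100.0 2004.25
set pt [ 0.4873 -0.2657  0.0025 -0.0524] rms px 0.47 areas 2220.1875 1764.0625
corners sq [0.5439 0.0078 0.0262] yaw 0.0878
corners rd [ 0.5734 -0.1219  0.0256] yaw 0.1029
corners pt [ 0.487  -0.2652  0.0264] yaw -0.051
```

Call:
{"method": "drive_tool", "body": {"steps": [62, 28, 27, 0, 7, 62, 28, 27, 0, 7, 62, 28, 27, 0, 7, 62, 28, 27, 0, 7, 62, 28, 27, 0, 7], "grip_force": 30}}

```text
clock: 0.62
position: [0.3327, -0.4584, 0.2454]
tool_rot: [-1.571, -0.0, -0.642]
force: [0.3, -1.7, -0.2]
grip_width: 0.0618
```

Call:
{"method": "drive_tool", "body": {"steps": [62, 28, 27, 0, 7, 62, 28, 27, 0, 7, 62, 28, 27, 0, 7, 62, 28, 27, 0, 7, 62, 28, 27, 0, 7]}}

```text
clock: 1.03
position: [0.4727, -0.3234, 0.2454]
tool_rot: [-1.571, -0.0, -0.032]
force: [0.1, -0.4, -0.7]
grip_width: 0.0622
```

Call:
{"method": "drive_tool", "body": {"steps": [62, 2, 39, 0, 1, 62, 2, 39, 0, 1, 62, 2, 39, 0, 1, 62, 2, 39, 0, 0, 62, 2, 39, 0, 0]}}

```text
clock: 1.45
position: [0.4814, -0.1281, 0.2453]
tool_rot: [-1.571, 0.0, 0.015]
force: [1.1, 0.6, 0.0]
grip_width: 0.062
```

Call:
{"method": "drive_tool", "body": {"steps": [62, 2, 39, 0, 0, 62, 2, 39, 0, 0, 62, 2, 39, 0, 0, 62, 2, 39, 0, 0, 62, 2, 39, 0, 0]}}

```text
clock: 1.87
position: [0.4914, 0.0669, 0.2454]
tool_rot: [-1.571, -0.0, 0.015]
force: [1.4, -0.7, -0.5]
grip_width: 0.0617
```

Call:
{"method": "drive_tool", "body": {"steps": [62, 0, 39, 0, 0, 62, 0, 39, 0, 0, 62, 0, 39, 0, 0, 62, 0, 0, 0, 0, 62, 0, 0, 0, 0]}}

```text
clock: 2.28
position: [0.4911, 0.1844, 0.2451]
tool_rot: [-1.57, 0.0, 0.019]
force: [0.9, -1.2, -1.0]
grip_width: 0.062
```

Call:
{"method": "drive_tool", "body": {"steps": [62, 1, 39, 0, 0, 62, 1, 38, 0, 0, 62, 0, 0, -30, 0, 62, 0, 0, -30, 0, 62, 0, 0, -30, 0]}}

```text
clock: 2.7
position: [0.494, 0.2584, 0.1542]
tool_rot: [-1.571, -0.001, 0.015]
force: [1.5, 0.1, -0.9]
grip_width: 0.0616
```

Call:
{"method": "drive_tool", "body": {"steps": [62, 0, 0, -25, 0, 62, 0, 0, -20, 0, 62, 0, 0, -15, 0, 62, 0, 0, -10, 0, 62, 0, 0, 0, 0]}}

```text
clock: 3.12
position: [0.4933, 0.2578, 0.0836]
tool_rot: [-1.572, 0.002, 0.014]
force: [0.0, -0.8, -0.6]
grip_width: 0.0619
```

```bash
cat > look.py <<'E'
import sys; from h import *
# usage: look.py name tx0 ty0 sx0 sy0 : top and scene crops 100x140 at 4x side by side
n=sys.argv[1]; a=list(map(int,sys.argv[2:6])); o=[]
for c,(x,y) in zip(("top","scene"),(a[:2],a[2:])):
    f=grab_frame(c); o.append(cv2.resize(f["frame"][y:y+140,x:x+100,::-1],None,fx=4,fy=4,interpolation=cv2.INTER_CUBIC))
cv2.imwrite(f"pics/{n}.png",np.hstack(o))
s=monitor.observe(); print(s["clock"],s["position"],s["tool_rot"],s["grip_width"],s["force"])
E
python3 look.py g1 75 155 385 160
```

```text
3.2167 [0.49400835 0.25878781 0.08573537] [-1.57090406e+00 -1.30961626e-04  1.44757041e-02] 0.061800024037816606 [ 0.83774145 -0.05497379  0.35028513]
```

View pics/g1.png

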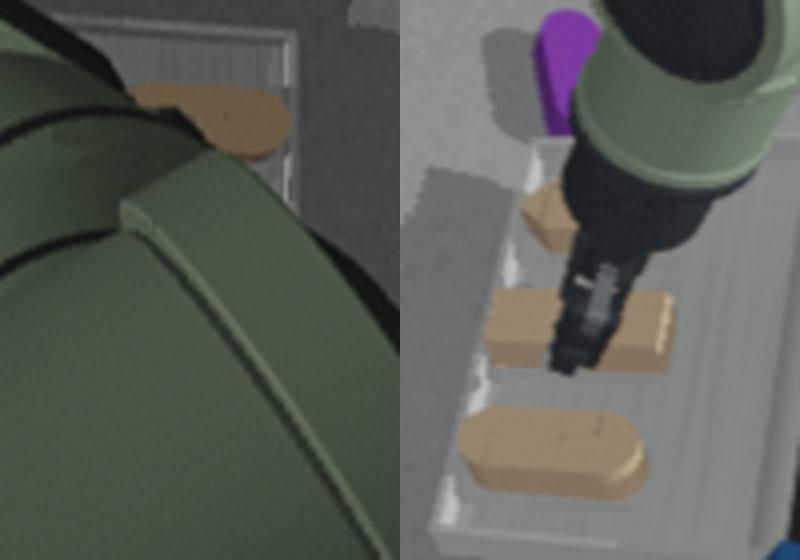

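The scene view shows the near finger beside the square blank, with its tip at about (425,252). It sits roughly mid-length. I'll work out the tip's actual height next.

```bash
python3 - <<'E'
from h import *
c=cam(grab_frame("scene"))
for xo in (.031,.038,.045):
  for z in (.065,.072,.079): print(xo,z,[np.round(proj(c,[.494+xo,.2588+dy,z])[0],1) for dy in(-.011,.011)])
E
```

```text
0.031 0.065 [array([419.4, 251.1]), array([428.9, 254.3])]
0.031 0.072 [array([420.1, 249.6]), array([429.7, 252.8])]
0.031 0.079 [array([420.9, 248. ]), array([430.5, 251.2])]
0.038 0.065 [array([418.7, 253.6]), array([428.3, 256.8])]
0.038 0.072 [array([419.4, 252.1]), array([429.1, 255.3])]
0.038 0.079 [array([420.2, 250.5]), array([429.9, 253.7])]
0.045 0.065 [array([418. , 256.1]), array([427.6, 259.3])]
0.045 0.072 [array([418.8, 254.6]), array([428.4, 257.8])]
0.045 0.079 [array([419.5, 253. ]), array([429.2, 256.2])]
```

Call:
{"method": "drive_tool", "body": {"steps": [62, -1, 2, -4, 0, 62, 0, 0, -2, 0, 36, 0, 0, 0, 0, 36, 0, 0, 0, 0, 36, 0, 0, 0, 0], "grip_force": 30}}

```text
clock: 3.68
position: [0.4928, 0.2611, 0.0795]
tool_rot: [-1.571, -0.0, 0.015]
force: [-0.3, -0.1, 3.9]
grip_width: 0.0391
```

Call:
{"method": "drive_tool", "body": {"steps": [36, 0, 0, 0, 0, 36, 0, 0, 0, 0, 36, 0, 0, 0, 0, 36, 0, 0, 2, 0, 36, 0, 0, 5, 0]}}

```text
clock: 4.1
position: [0.4923, 0.2609, 0.0859]
tool_rot: [-1.571, 0.001, 0.015]
force: [0.7, -0.5, -2.4]
grip_width: 0.0392
```

Call:
{"method": "drive_tool", "body": {"steps": [36, 0, 0, 10, 0, 36, 0, 0, 15, 0, 36, 0, 0, 20, 0, 36, 0, 0, 20, 0, 36, 0, 0, 20, 0]}}

```text
clock: 4.52
position: [0.4925, 0.2612, 0.173]
tool_rot: [-1.571, 0.0, 0.015]
force: [-0.3, -0.4, -2.3]
grip_width: 0.0394
```

Call:
{"method": "drive_tool", "body": {"steps": [36, 4, -20, 0, -6.5, 36, 4, -20, 0, -6.5, 36, 4, -20, 0, -6.5, 36, 4, -20, 0, -6.5, 36, 4, -20, 0, -6.5]}}

```text
clock: 4.93
position: [0.5128, 0.1603, 0.1722]
tool_rot: [-1.57, -0.0, -0.558]
force: [-0.2, -0.0, -2.4]
grip_width: 0.039
```

Call:
{"method": "drive_tool", "body": {"steps": [36, 4, -20, 0, -6.5, 36, 4, -20, 0, -6.5, 36, 4, -20, 0, -6.5, 36, 4, -20, 0, -6.5, 36, 4, -20, 0, -6.5]}}

```text
clock: 5.35
position: [0.5328, 0.0603, 0.1722]
tool_rot: [-1.57, 0.0, -1.125]
force: [0.3, 0.4, -2.7]
grip_width: 0.0392
```

Call:
{"method": "drive_tool", "body": {"steps": [36, 4, -20, -15, -6.5, 36, 4, -20, -20, -6.5, 36, 2, -13, -20, -6.5, 36, 0, 0, -15, -1.5, 36, 0, 0, -10, 0]}}

```text
clock: 5.77
position: [0.5424, 0.0076, 0.0905]
tool_rot: [-1.572, 0.0, -1.489]
force: [0.2, 1.1, -1.9]
grip_width: 0.0391
```

```bash
python3 look.py p1 195 140 270 170
```

```text
5.8667 [0.54206666 0.00875768 0.09054277] [-1.57265460e+00  7.19802407e-04 -1.48359373e+00] 0.03890414051627894 [ 0.80487794  0.18252659 -2.00412816]
```

View pics/p1.png

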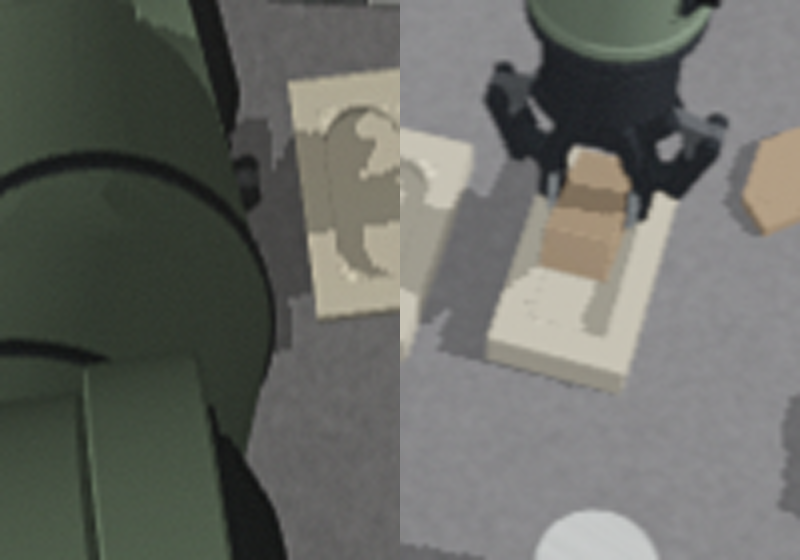

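The blank is held across its width over the square pocket, high end toward the camera, and lines up laterally. I'm lowering it now.

Call:
{"method": "drive_tool", "body": {"steps": [36, 0, 0, -10, 0, 36, 0, 0, -10, 0, 36, 0, 0, -6, 0, 36, 0, 0, -3, 0, 36, 0, 0, -3, 0], "grip_force": 25}}

```text
clock: 6.28
position: [0.5437, 0.0084, 0.0595]
tool_rot: [-1.569, 0.0, -1.485]
force: [6.3, 0.0, 12.1]
grip_width: 0.0391
```

Call:
{"method": "drive_tool", "body": {"steps": [36, 0, 0, -2, 0, 36, 0, 0, -2, 0, 36, 0, 0, -2, 0, 36, 0, 0, -2, 0, 36, 0, 0, 0, 0]}}

```text
clock: 6.7
position: [0.5455, 0.0086, 0.0526]
tool_rot: [-1.565, 0.0, -1.486]
force: [7.4, 0.1, 10.7]
grip_width: 0.0396
```

Call:
{"method": "drive_tool", "body": {"steps": [36, -1, 0, -2, 0, 36, -1, 0, -2, 0, 36, -1, 0, -2, 0, 36, 0, 0, -2, 0, 36, 0, 0, 0, 0], "grip_force": 20}}

```text
clock: 7.12
position: [0.5416, 0.0085, 0.0442]
tool_rot: [-1.567, 0.0, -1.486]
force: [6.4, -0.0, 7.2]
grip_width: 0.0393
```

```bash
python3 look.py p2 195 140 270 170
```

```text
7.2167 [0.54144476 0.00847807 0.04421328] [-1.56715940e+00  2.33284900e-04 -1.48557438e+00] 0.03938422513667117 [4.96845697 0.52980443 5.7389649 ]
```

View pics/p2.png

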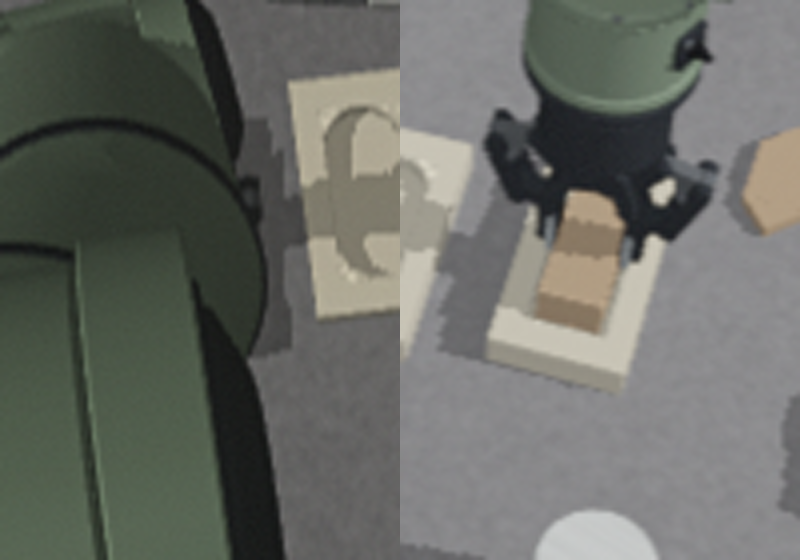

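The blank is almost level over the pocket, with its near end still slightly up. I'll bring it down the last few mm.

Call:
{"method": "drive_tool", "body": {"steps": [36, 1, 0, -1, 0, 36, 0, 0, -1, 0, 36, 0, 0, -1, 0, 36, 0, 0, 0, 0, 36, 0, 0, 0, 0]}}

```text
clock: 7.63
position: [0.5425, 0.0085, 0.0412]
tool_rot: [-1.567, 0.0, -1.486]
force: [5.3, 0.3, 6.1]
grip_width: 0.0392
```

```bash
cat > lev.py <<'E'
# compare front (camera-side) brown extent in the scene with prediction for a pose of height of far-out end
import sys; from fit import *
k,x,y,yaw=sys.argv[1],*map(float,sys.argv[2:5]); f=grab_frame("scene"); c=cam(f)
def pred(tilt,dx):
    P=shape(k)-[0,0,.022]; P=Ro.from_euler("xyz",[0,-tilt,yaw]).apply(P); P=P-[0,0,P[:,2].min()]+[x+dx*np.cos(yaw),y+dx*np.sin(yaw),.012]; return proj(c,P)
q0=pred(0,0); u0,v0=q0.min(0)-12; u1,v1=q0.max(0)+12
im=cv2.resize(f["frame"].astype(np.float32),None,fx=4,fy=4,interpolation=cv2.INTER_CUBIC)
m=(im[:,:,0]-im[:,:,2])>32; ys,xs=np.nonzero(m); p=np.c_[(xs+.5)/4-.5,(ys+.5)/4-.5]
p=p[(p[:,0]>u0)&(p[:,0]<u1)&(p[:,1]>v0)&(p[:,1]<v1)]
Dd=np.array([[0,1],[0,-1],[1,0],[-1,0]]); print("seen  down/up/right/left",np.round((p@Dd.T).max(0),1))
for t in(0,.04,.08,.15): print(t,np.round((pred(t,0)@Dd.T).max(0),1))
print("dx+2mm",np.round((pred(0,.002)@Dd.T).max(0),1))
s=monitor.observe(); print(s["clock"],s["position"],s["grip_width"],s["force"])
E
python3 lev.py sq .5425 .0085 .085
```

```text
seen  down/up/right/left [ 252.9 -218.6  325.1 -303.9]
0 [ 254.9 -211.8  330.7 -303.9]
0.04 [ 254.4 -211.7  330.8 -303.8]
0.08 [ 253.8 -211.7  330.8 -303.8]
0.15 [ 252.8 -211.8  330.8 -303.8]
dx+2mm [ 255.6 -212.4  330.5 -303.6]
7.6833 [0.54242737 0.00847468 0.04123302] 0.03923678563221665 [5.49041186 0.37390847 5.72879668]
```

Call:
{"method": "drive_tool", "body": {"steps": [36, 1, 0, -1, 0, 36, 0, 0, 0, 0, 46, 0, 0, 0, 0, 56, 0, 0, 0, 0, 60, 0, 0, 0, 0]}}

```text
clock: 8.1
position: [0.5417, 0.0081, 0.0393]
tool_rot: [-1.571, -0.0, -1.486]
force: [1.2, 0.2, 0.3]
grip_width: 0.0596
```

Call:
{"method": "drive_tool", "body": {"steps": [60, 0, 0, 5, 0, 60, 0, 0, 20, 0, 60, 0, 0, 30, 0, 60, 0, 0, 30, 0, 60, 0, 0, 30, 0]}}

```text
clock: 8.52
position: [0.5413, 0.0081, 0.1559]
tool_rot: [-1.571, 0.0, -1.486]
force: [0.4, -0.2, 0.7]
grip_width: 0.06
```

Call:
{"method": "drive_tool", "body": {"steps": [62, 0, 20, 20, 6.5, 62, 0, 20, 0, 6.5, 62, 0, 20, 0, 6.5, 62, 0, 20, 0, 6.5, 62, 0, 20, 0, 6.5]}}

```text
clock: 8.93
position: [0.5416, 0.109, 0.1749]
tool_rot: [-1.57, -0.0, -0.913]
force: [0.0, -0.3, 0.1]
grip_width: 0.0621
```

Call:
{"method": "drive_tool", "body": {"steps": [62, 4, 20, 0, 6.5, 62, 4, 20, 0, 6.5, 62, 4, 20, 0, 6.5, 62, 4, 20, 0, 6.5, 62, 4, 20, 0, 6.5]}}

```text
clock: 9.35
position: [0.5617, 0.209, 0.1747]
tool_rot: [-1.571, -0.0, -0.346]
force: [0.6, -0.2, 0.9]
grip_width: 0.0618
```

```bash
cat > seat.py <<'E'
# fit blank's tilt & place in the scene + top view (colour threshold), seated model: visible hull is part above the setter top
import sys; from fit import *
k,x,y,yaw=sys.argv[1],*map(float,sys.argv[2:5])
F=[grab_frame("top"),grab_frame("scene")]; C=[cam(f) for f in F]; V=shape(k); V[:,2]=np.where(V[:,2]>0,.028,.014)
sup=[]
for f,c,th in zip(F,C,(16,25)):
    s=proj(c,[x,y,.04])[0]; r=support(f["frame"],s,th); sup.append(r[0]); print("area",r[1])
def res(q,cs=(0,1)): 
    P=Ro.from_euler("xyz",[q[4],q[5],q[3]]).apply(V-[0,0,.014])+[q[0],q[1],q[2]+.014]
    return np.concatenate([(proj(C[i],P)@D.T).max(0)-sup[i] for i in cs])
r=least_squares(res,[x,y,.012,yaw,0,0],loss="soft_l1",f_scale=.5,x_scale=[.01,.01,.01,.05,.05,.05])
print(k,"x y zfloor yaw roll pitch",np.round(r.x,4),"rms",np.sqrt(np.mean(res(r.x)**2)))
E
python3 seat.py sq .5435 .0085 .085; python3 look.py s1 190 150 270 170
```

```text
area 2032.9375
area 669.75
sq x y zfloor yaw roll pitch [ 0.5606  0.0107  0.0346  0.0968 -0.0959 -0.0894] rms 9.178042562641576
9.55 [0.56146908 0.20807543 0.17427241] [-1.57121191e+00  3.25755504e-04 -3.52228194e-01] 0.061891052492738685 [-0.14050616  0.09275717 -0.51304629]
```

View pics/s1.png

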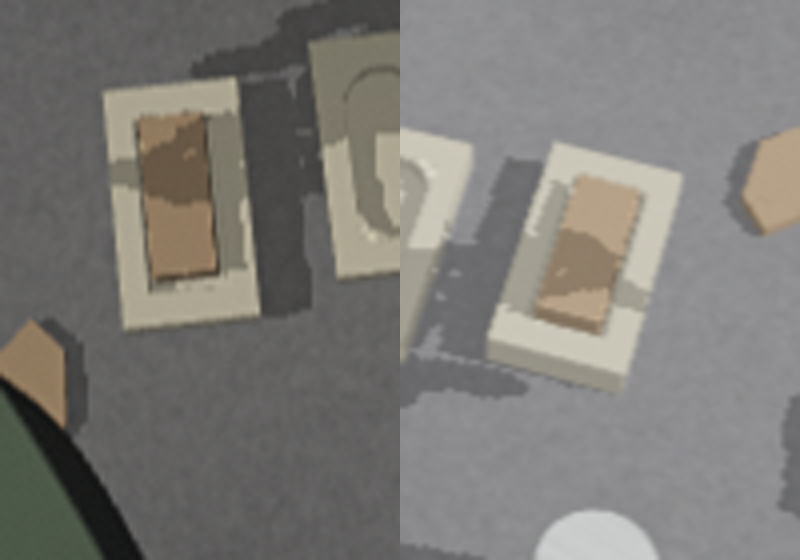

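The square blank lies flat in its pocket, with an even gap all round in both views (top about (234,199)). The round blank is next.

Call:
{"method": "drive_tool", "body": {"steps": [62, 4, 14, 0, 7, 62, 4, 14, 0, 7, 62, 4, 14, 0, 6.5, 62, 4, 12, -20, 0, 62, 0, 0, -25, 0]}}

```text
clock: 9.97
position: [0.5789, 0.2639, 0.1305]
tool_rot: [-1.569, -0.003, 0.006]
force: [0.6, 0.1, -0.9]
grip_width: 0.0618
```

Call:
{"method": "drive_tool", "body": {"steps": [62, 0, 0, -20, 0, 62, 0, 0, -15, 0, 62, 0, 0, -10, 0, 62, 0, 0, 0, 0, 62, 0, 0, 0, 0]}}

```text
clock: 10.38
position: [0.5778, 0.2617, 0.0846]
tool_rot: [-1.571, 0.0, 0.005]
force: [-0.8, 0.4, 0.8]
grip_width: 0.0623
```

Call:
{"method": "drive_tool", "body": {"steps": [62, 1, 1, -3, 0.5, 62, 0, 0, -2, 0, 36, 0, 0, 0, 0, 36, 0, 0, 0, 0, 36, 0, 0, 0, 0], "grip_force": 30}}

```text
clock: 10.8
position: [0.5788, 0.2632, 0.0798]
tool_rot: [-1.571, -0.0, 0.015]
force: [-1.8, -1.3, 5.4]
grip_width: 0.0389
```

Call:
{"method": "drive_tool", "body": {"steps": [36, 0, 0, 0, 0, 36, 0, 0, 0, 0, 36, 0, 0, 0, 0, 36, 0, 0, 2, 0, 36, 0, 0, 5, 0]}}

```text
clock: 11.22
position: [0.5783, 0.2629, 0.0859]
tool_rot: [-1.571, 0.001, 0.015]
force: [-0.4, -0.2, -3.1]
grip_width: 0.0394
```

Call:
{"method": "drive_tool", "body": {"steps": [36, 0, 0, 10, 0, 36, 0, 0, 15, 0, 36, 0, 0, 20, 0, 36, 0, 0, 20, 0, 36, 0, 0, 20, 0]}}

```text
clock: 11.63
position: [0.5786, 0.2632, 0.173]
tool_rot: [-1.571, -0.0, 0.015]
force: [0.5, -0.6, -2.3]
grip_width: 0.0394
```

Call:
{"method": "drive_tool", "body": {"steps": [36, -0.5, -26, 0, -6.5, 36, -0.5, -26, 0, -6.5, 36, -0.5, -26, 0, -6.5, 36, -0.5, -26, 0, -6.5, 36, -0.5, -26, 0, -6.5]}}

```text
clock: 12.05
position: [0.5761, 0.132, 0.1723]
tool_rot: [-1.57, -0.0, -0.558]
force: [0.9, 0.1, -2.8]
grip_width: 0.0393
```

Call:
{"method": "drive_tool", "body": {"steps": [36, -0.5, -26, 0, -6.5, 36, -0.5, -26, 0, -6.5, 36, -0.5, -26, 0, -6.5, 36, -0.5, -26, 0, -6.5, 36, -0.5, -26, 0, -6.5]}}

```text
clock: 12.47
position: [0.5737, 0.002, 0.1722]
tool_rot: [-1.57, -0.0, -1.125]
force: [1.2, 0.7, -1.4]
grip_width: 0.039
```

Call:
{"method": "drive_tool", "body": {"steps": [36, -0.5, -26, 0, -6.5, 36, -0.5, -26, 0, -6.5, 36, -0.5, -26, -10, -6.5, 36, 0, -26, -20, -0.5, 36, 0, -21, -20, 0]}}

```text
clock: 12.88
position: [0.5727, -0.1237, 0.1222]
tool_rot: [-1.568, -0.001, -1.47]
force: [0.1, -0.5, -2.5]
grip_width: 0.039
```

Call:
{"method": "drive_tool", "body": {"steps": [36, 0, 0, -20, 0, 36, 0, 0, -15, 0, 36, 0, 0, -8, 0, 36, 0, 0, 0, 0, 36, 0, 0, 0, 0]}}

```text
clock: 13.3
position: [0.5725, -0.1215, 0.0789]
tool_rot: [-1.571, 0.0, -1.468]
force: [-0.0, 0.5, -2.4]
grip_width: 0.0393
```

Call:
{"method": "drive_tool", "body": {"steps": [36, 0, 0, -8, 0, 36, 0, 0, -6, 0, 36, 0, 0, -3, 0, 36, 0, 0, -2, 0, 36, 0, 0, -2, 0], "grip_force": 22}}

```text
clock: 13.72
position: [0.5741, -0.1215, 0.0582]
tool_rot: [-1.567, -0.0, -1.468]
force: [7.3, 2.8, 13.2]
grip_width: 0.0388
```

Call:
{"method": "drive_tool", "body": {"steps": [36, -1, 0, -2, 0, 36, 0, 0, -2, 0, 36, -1, 0, -2, 0, 36, 0, 0, -2, 0, 36, 0, 0, 0, 0]}}

```text
clock: 14.13
position: [0.5727, -0.1216, 0.0505]
tool_rot: [-1.566, -0.001, -1.468]
force: [6.9, 1.6, 10.3]
grip_width: 0.0392
```

Call:
{"method": "drive_tool", "body": {"steps": [36, -1, 0, -2, 0, 36, 0, 0, -2, 0, 36, 0, 0, -2, 0, 36, 0, 0, -1, 0, 36, 0, 0, 0, 0], "grip_force": 20}}

```text
clock: 14.55
position: [0.5713, -0.1218, 0.0433]
tool_rot: [-1.567, -0.001, -1.468]
force: [5.3, 0.5, 8.6]
grip_width: 0.0392
```

Call:
{"method": "drive_tool", "body": {"steps": [36, 1, 0, -1, 0, 36, 1, 0, -1, 0, 36, 0, 0, -1, 0, 36, 0, 0, -1, 0, 36, 0, 0, 0, 0]}}

```text
clock: 14.97
position: [0.573, -0.1217, 0.0392]
tool_rot: [-1.567, -0.0, -1.468]
force: [4.3, -0.1, 6.6]
grip_width: 0.0389
```

Call:
{"method": "drive_tool", "body": {"steps": [40, 0, 0, 0, 0, 46, 0, 0, 0, 0, 54, 0, 0, 0, 0, 60, 0, 0, 0, 0, 60, 0, 0, 3, 0]}}

```text
clock: 15.38
position: [0.5708, -0.1218, 0.0409]
tool_rot: [-1.572, 0.0, -1.469]
force: [0.5, 0.5, -0.2]
grip_width: 0.0598
```

Call:
{"method": "drive_tool", "body": {"steps": [60, 0, 0, 10, 0, 60, 0, 0, 25, 0, 60, 0, 0, 30, 0, 60, 0, 0, 30, 0, 60, 0, 0, 30, 0]}}

```text
clock: 15.8
position: [0.5709, -0.1218, 0.1685]
tool_rot: [-1.571, 0.0, -1.468]
force: [-0.7, -0.0, -0.3]
grip_width: 0.0602
```

Call:
{"method": "drive_tool", "body": {"steps": [62, -5, 26, 0, 6.5, 62, -5, 26, 0, 6.5, 62, -11, 26, 0, 6.5, 62, -11, 26, 0, 6.5, 62, -11, 26, 0, 6.5]}}

```text
clock: 16.22
position: [0.5276, 0.0091, 0.1672]
tool_rot: [-1.57, -0.001, -0.896]
force: [0.8, -0.5, 0.0]
grip_width: 0.0621
```

Call:
{"method": "drive_tool", "body": {"steps": [62, -11, 26, 0, 6.5, 62, -11, 26, 0, 6.5, 62, -11, 26, 0, 6.5, 62, -11, 26, 0, 6.5, 62, -11, 26, 0, 6.5]}}

```text
clock: 16.63
position: [0.4726, 0.1391, 0.1672]
tool_rot: [-1.571, -0.001, -0.329]
force: [0.9, -0.0, -0.8]
grip_width: 0.0622
```

Call:
{"method": "drive_tool", "body": {"steps": [62, -15, 26, 0, 6.5, 62, -15, 26, 0, 6.5, 62, -15, 26, 0, 6.5, 62, -15, 26, 0, 0.5, 62, -5, 17, 0, 0]}}

```text
clock: 17.05
position: [0.4063, 0.2613, 0.1672]
tool_rot: [-1.57, -0.001, 0.019]
force: [-0.4, 0.4, 0.5]
grip_width: 0.0619
```

```bash
python3 look.py s2 250 130 220 170
```

```text
17.15 [0.40714245 0.26189141 0.16725571] [-1.56959920e+00 -9.85191789e-04  1.90464661e-02] 0.06196615827277865 [ 0.87704147 -0.88473859  0.71715135]
```

View pics/s2.png

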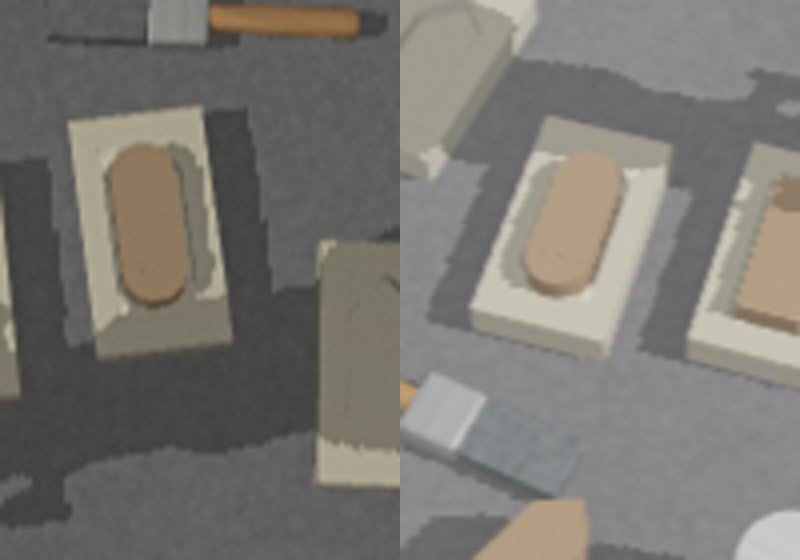

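The round blank lies flat inside its pocket (top (288,186)). The pointed blank is last.

Call:
{"method": "drive_tool", "body": {"steps": [62, 1, -2, -20, 0, 62, 0, 0, -25, 0, 62, 0, 0, -20, 0, 62, 0, 0, -15, 0, 62, 0, 0, 0, 0]}}

```text
clock: 17.57
position: [0.4086, 0.2557, 0.0845]
tool_rot: [-1.573, 0.002, 0.015]
force: [-1.9, -1.2, -1.0]
grip_width: 0.0623
```

Call:
{"method": "drive_tool", "body": {"steps": [62, 0, 0, -6, 0, 62, 0, 0, -2, 0, 36, 0, 0, 0, 0, 36, 0, 0, 0, 0, 36, 0, 0, 0, 0], "grip_force": 30}}

```text
clock: 17.98
position: [0.4095, 0.2571, 0.0791]
tool_rot: [-1.571, -0.001, 0.015]
force: [-2.3, -0.8, 5.0]
grip_width: 0.0396
```

Call:
{"method": "drive_tool", "body": {"steps": [36, 0, 0, 0, 0, 36, 0, 0, 0, 0, 36, 0, 0, 0, 0, 36, 0, 0, 2, 0, 36, 0, 0, 5, 0]}}

```text
clock: 18.4
position: [0.4092, 0.257, 0.0856]
tool_rot: [-1.571, 0.0, 0.015]
force: [-0.4, -0.0, -1.6]
grip_width: 0.0394
```

Call:
{"method": "drive_tool", "body": {"steps": [36, 0, 0, 10, 0, 36, 0, 0, 15, 0, 36, 0, 0, 20, 0, 36, 0, 0, 20, 0, 36, 0, 0, 20, 0]}}

```text
clock: 18.82
position: [0.409, 0.2572, 0.1722]
tool_rot: [-1.571, -0.0, 0.015]
force: [0.5, -0.8, -1.0]
grip_width: 0.0394
```

Call:
{"method": "drive_tool", "body": {"steps": [36, 5, -35, 0, -6.7, 36, 5, -35, 0, -6.7, 36, 5, -35, 0, -6.7, 36, 5, -35, 0, -6.7, 36, 5, -35, 0, -6.7]}}

```text
clock: 19.23
position: [0.4342, 0.0806, 0.1714]
tool_rot: [-1.57, -0.001, -0.575]
force: [1.7, 1.5, -1.4]
grip_width: 0.0393
```

Call:
{"method": "drive_tool", "body": {"steps": [36, 5, -35, 0, -6.7, 36, 5, -35, 0, -6.7, 36, 5, -35, 0, -6.7, 36, 5, -35, 0, -6.7, 36, 5, -35, 0, -6.7]}}

```text
clock: 19.65
position: [0.4592, -0.0945, 0.1715]
tool_rot: [-1.57, -0.0, -1.16]
force: [1.0, 1.0, -1.7]
grip_width: 0.0391
```

Call:
{"method": "drive_tool", "body": {"steps": [36, 5, -35, 0, -6.7, 36, 5, -35, 0, -6.7, 36, 5, -35, 0, -6.7, 36, 5, -35, 0, -6.7, 36, 5, -32, 0, 0]}}

```text
clock: 20.07
position: [0.4843, -0.2668, 0.1715]
tool_rot: [-1.57, 0.0, -1.63]
force: [0.5, 0.3, -0.8]
grip_width: 0.0391
```

Call:
{"method": "drive_tool", "body": {"steps": [36, 0, 0, -20, 0, 36, 0, 0, -30, 0, 36, 0, 0, -25, 0, 36, 0, 0, -15, 0, 36, 0, 0, 0, 0]}}

```text
clock: 20.48
position: [0.483, -0.264, 0.0784]
tool_rot: [-1.574, 0.002, -1.622]
force: [-1.1, -0.0, -1.8]
grip_width: 0.039
```

```bash
python3 look.py p3 300 150 185 130
```

```text
20.5833 [ 0.48441395 -0.26475365  0.08113459] [-1.57061237e+00  6.57601040e-04 -1.62202700e+00] 0.03924026179542372 [ 0.10509818 -0.08132237 -1.02883652]
```

View pics/p3.png

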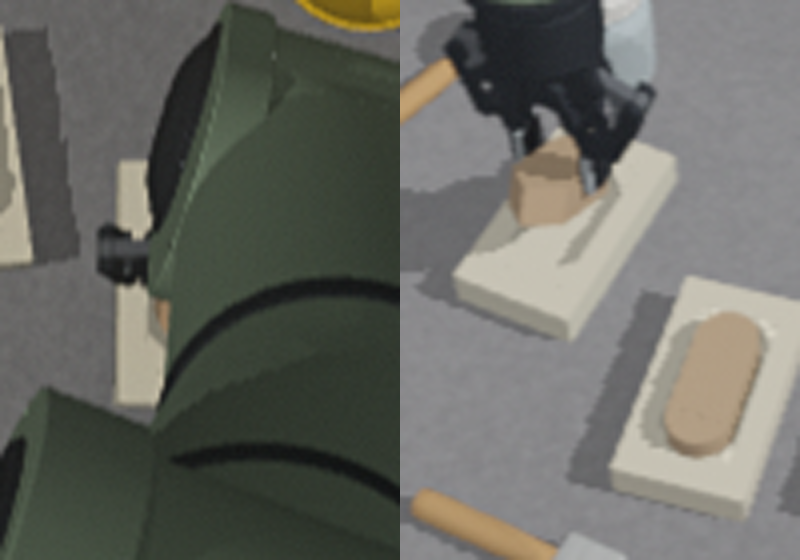

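The pointed blank is held over its pocket, high end toward the camera and aligned with it (scene (325,175)). I'm lowering it.

Call:
{"method": "drive_tool", "body": {"steps": [36, 0, 0, -10, 0, 36, 0, 0, -6, 0, 36, 0, 0, -3, 0, 36, 0, 0, -2, 0, 36, 0, 0, -2, 0], "grip_force": 22}}

```text
clock: 21.0
position: [0.4854, -0.2649, 0.058]
tool_rot: [-1.568, -0.0, -1.622]
force: [5.4, 1.6, 12.4]
grip_width: 0.0391
```

Call:
{"method": "drive_tool", "body": {"steps": [36, -1, 0, -2, 0, 36, 0, 0, -2, 0, 36, -1, 0, -2, 0, 36, 0, 0, -2, 0, 36, 0, 0, 0, 0]}}

```text
clock: 21.42
position: [0.4852, -0.2654, 0.0508]
tool_rot: [-1.565, -0.002, -1.621]
force: [7.8, -0.6, 14.2]
grip_width: 0.0392
```

Call:
{"method": "drive_tool", "body": {"steps": [36, -1, 0, -2, 0, 36, 0, 0, -2, 0, 36, 0, 0, -2, 0, 36, 0, 0, -1, 0, 36, 0, 0, 0, 0], "grip_force": 20}}

```text
clock: 21.83
position: [0.4837, -0.2654, 0.0436]
tool_rot: [-1.566, -0.001, -1.622]
force: [7.9, -1.7, 12.0]
grip_width: 0.0394
```

Call:
{"method": "drive_tool", "body": {"steps": [36, 1, 0, -1, 0, 36, 0, 0, -1, 0, 36, 0, 0, -1, 0, 36, 0, 0, -1, 0, 36, 0, 0, 0, 0]}}

```text
clock: 22.25
position: [0.4845, -0.2653, 0.0395]
tool_rot: [-1.566, -0.001, -1.622]
force: [6.4, -0.8, 10.0]
grip_width: 0.0392
```

```bash
sed -i 's/(16,25)/(30,28)/' seat.py; cat > bl.py <<'E'
from fit import *   # brown extent of point blank's near end in scene, vs seated prediction
c=cam(f:=grab_frame("scene")); im=cv2.resize(f["frame"].astype(np.float32),None,fx=4,fy=4,interpolation=cv2.INTER_CUBIC)
m=(im[:,:,0]-im[:,:,2])>28; ys,xs=np.nonzero(m); p=np.c_[(xs+.5)/4-.5,(ys+.5)/4-.5]
p=p[(p[:,0]>200)&(p[:,0]<245)&(p[:,1]>160)&(p[:,1]<205)]; print("lowest brown",p[p[:,1].argmax()],"left",p[p[:,0].argmin()])
for dx in(-3,0,3):
  for hi in(0,4,8): print(dx,hi,np.round(proj(c,[[.4872+(50+dx)/1e3,-.2655-.0026,.026+hi/1e3],[.4872+(50+dx)/1e3,-.2681,.040+hi/1e3]]),1).tolist())
E
python3 bl.py
```

```text
lowest brown [216.875 198.125] left [213.125 184.875]
-3 0 [[217.9, 196.5], [217.3, 193.3]]
-3 4 [[217.7, 195.6], [217.1, 192.3]]
-3 8 [[217.6, 194.7], [216.9, 191.4]]
0 0 [[217.4, 197.4], [216.8, 194.1]]
0 4 [[217.2, 196.5], [216.6, 193.2]]
0 8 [[217.0, 195.5], [216.4, 192.2]]
3 0 [[216.9, 198.3], [216.2, 195.0]]
3 4 [[216.7, 197.3], [216.1, 194.1]]
3 8 [[216.5, 196.4], [215.9, 193.1]]
```

Call:
{"method": "drive_tool", "body": {"steps": [40, 0, 0, 0, 0, 46, 0, 0, 0, 0, 54, 0, 0, 0, 0, 60, 0, 0, 0, 0, 60, 0, 0, 3, 0]}}

```text
clock: 22.72
position: [0.4818, -0.2647, 0.0409]
tool_rot: [-1.572, 0.0, -1.622]
force: [-0.1, 0.3, 0.4]
grip_width: 0.0601
```

Call:
{"method": "drive_tool", "body": {"steps": [60, 0, 0, 10, 0, 60, 0, 0, 25, 0, 60, 0, 0, 35, 0, 60, 0, 0, 35, 0, 60, 0, 0, 35, 0]}}

```text
clock: 23.13
position: [0.4818, -0.2647, 0.1837]
tool_rot: [-1.571, 0.0, -1.622]
force: [1.3, -0.7, 0.1]
grip_width: 0.06
```

Call:
{"method": "drive_tool", "body": {"steps": [62, -8, -38, 10, 6, 62, -15, -38, 0, 6, 62, -15, -38, 0, 6, 62, -20, -36, 0, 6, 62, -20, -36, 0, 6]}}

```text
clock: 23.55
position: [0.403, -0.4525, 0.1924]
tool_rot: [-1.571, -0.001, -1.093]
force: [0.7, 0.1, -0.4]
grip_width: 0.0618
```

Call:
{"method": "drive_tool", "body": {"steps": [62, -25, -32, 0, 0, 62, -25, -32, 0, 0, 62, -25, -30, 0, 0, 62, -10, -20, 0, 0, 62, 0, 0, 0, 0]}}

```text
clock: 23.97
position: [0.3144, -0.5693, 0.1919]
tool_rot: [-1.573, -0.001, -1.105]
force: [0.3, -0.2, -0.4]
grip_width: 0.0617
```

```bash
for a in "sq .544 .008 .085" "rd .5737 -.122 .102" "pt .4872 -.2655 -.052"; do python3 seat.py $a; done
python3 - <<'E'
from h import *
t=grab_frame("top")["frame"][140:270,190:390,::-1]; s=grab_frame("scene")["frame"][140:280,190:390,::-1]
cv2.imwrite("pics/final.png",np.vstack([cv2.resize(x,None,fx=f,fy=f,interpolation=cv2.INTER_CUBIC) for x,f in((t,2.2),(s,2.2))]) if 0 else np.hstack([cv2.resize(t,(400,260),interpolation=cv2.INTER_CUBIC),cv2.resize(s,(400,260),interpolation=cv2.INTER_CUBIC)]) if 0 else np.vstack([cv2.resize(t,(460,299),interpolation=cv2.INTER_CUBIC),cv2.resize(s[:130],(460,299),interpolation=cv2.INTER_CUBIC)]))
E
```

```text
area 663.25
area 654.9375
sq x y zfloor yaw roll pitch [ 0.5473  0.0089  0.0134  0.0853  0.0156 -0.051 ] rms 0.5661886226553726
area 616.25
area 609.1875
rd x y zfloor yaw roll pitch [ 0.5767 -0.1207  0.0135  0.1057  0.0466  0.0251] rms 0.25691346461276005
area 583.5
area 477.0625
pt x y zfloor yaw roll pitch [ 0.4899 -0.2655  0.0123 -0.0554 -0.0606 -0.0232] rms 0.3369697831834046
```

View pics/final.png

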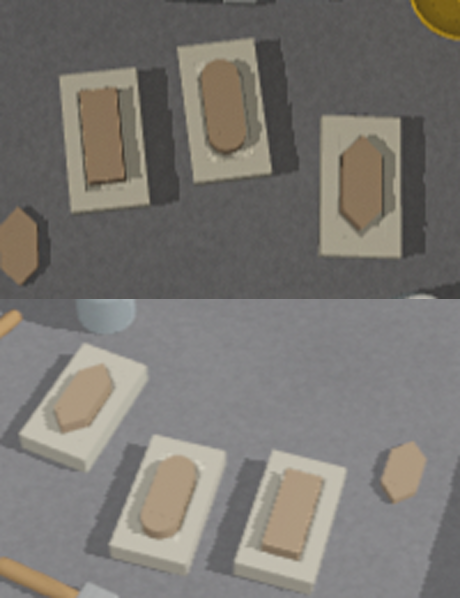

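The final view shows all three blanks in their matching pockets. The square one's fit gives a small pitch (-0.05), so I'll test whether that is real or noise.

```bash
cat >> seat.py <<'E'
for pit in(-.14,-.05,0,.05):
    r=least_squares(lambda q:res([q[0],q[1],q[3],q[2],0,pit]),[x,y,yaw,.012],loss="soft_l1",f_scale=.5,x_scale=[.01,.01,.05,.01]); e=res([r.x[0],r.x[1],r.x[3],r.x[2],0,pit])
    print(" pitch",pit,np.round(r.x,4),"rms",np.round(np.sqrt(np.mean(e**2)),3))
E
for a in "sq .544 .008 .085" "rd .5737 -.122 .102" "pt .4872 -.2655 -.052"; do python3 seat.py $a; done
python3 - <<'E'
from fit import *
f=grab_frame("top");c=cam(f); g=grab_frame("scene");d=cam(g)
# leaf tile reference (flat on the table, untouched) unchanged?
a=cv2.imread("pics/top0.png")[:,:,::-1].astype(int); b=f["frame"].astype(int); D=(abs(a-b).max(2)>60)
n,l,s,ce=cv2.connectedComponentsWithStats(D.astype(np.uint8)); print([(np.round(ce[i]).tolist(),int(s[i,4])) for i in range(1,n) if s[i,4]>25])
E
```

```text
area 662.375
area 655.9375
sq x y zfloor yaw roll pitch [ 0.5471  0.0089  0.0134  0.0857  0.0148 -0.0454] rms 0.5812394510955337
 pitch -0.14 [0.5478 0.0089 0.0878 0.0134] rms 0.743
 pitch -0.05 [0.5471 0.0088 0.0862 0.0133] rms 0.587
 pitch 0 [0.5469 0.0089 0.0821 0.0133] rms 0.601
 pitch 0.05 [0.5467 0.009  0.0803 0.0134] rms 0.669
area 615.5
area 609.25
rd x y zfloor yaw roll pitch [ 0.5767 -0.1207  0.0135  0.1024  0.0445  0.0253] rms 0.26999249037908724
 pitch -0.14 [ 0.5776 -0.1206  0.1062  0.0129] rms 0.766
 pitch -0.05 [ 0.5771 -0.1209  0.1093  0.0132] rms 0.402
 pitch 0 [ 0.5768 -0.121   0.1054  0.0134] rms 0.289
 pitch 0.05 [ 0.5766 -0.121   0.0968  0.0134] rms 0.29
area 583.5625
area 477.8125
pt x y zfloor yaw roll pitch [ 0.49   -0.2656  0.0123 -0.0538 -0.0615 -0.0288] rms 0.33077016394622094
 pitch -0.14 [ 0.4908 -0.2651 -0.0522  0.0117] rms 0.633
 pitch -0.05 [ 0.4902 -0.2651 -0.0504  0.0122] rms 0.359
 pitch 0 [ 0.4898 -0.2651 -0.0571  0.0123] rms 0.348
 pitch 0.05 [ 0.4895 -0.2651 -0.0681  0.0124] rms 0.426
[([241.0, 205.0], 61), ([552.0, 268.0], 30), ([526.0, 290.0], 442), ([496.0, 296.0], 74)]
```

```bash
python3 -c "
from workcell import workorder; print(workorder.job_done())"
```

```text
the job is handed in; nothing more can be done
None
```

All three blanks are out of the catch tray, each lying in the pocket of its shape and released. I handed the job in with the clock at about 24 s of the 72 s allowed. Each blank was lowered until its low end touched the pocket floor, pressed level, then let go from 3 mm up or less (estimated).

**Seating:** the final camera fit puts the blanks' undersides at 12.3–13.5 mm above the table, against a pocket floor at about 12 mm. A flat pose fits about as well as any tilt I tried, and a blank propped on the rim (0.14 rad) fits clearly worse for all three.

**Disagreements:**
- **Position:** each blank lies about 3 mm toward the far (+x) end of its pocket, within the 4 mm play.
- **Square blank's tilt:** a free fit gave it a tilt of about -0.05 rad. I took this as noise, since it fits barely better than flat (0.58 px against 0.60 px).

**Forces:** the highest tool force reported was about 15 N, read at the end of each move call. It came while pressing the blanks level.

**Other objects:** comparing the top view before and after showed changes only at a setter and at the right-hand edge of the view, which I took to be the arm and its shadow. I saw no sign that anything else had moved.

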